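# Sweep the bench calliper clear and close it on a fired lid

## Robot

A 6-joint arm with a two-finger parallel gripper is mounted at the origin on the work surface. World frame = base frame: x ahead of the robot, y to its left, z up, the work surface at z = 0. Lengths are in mm, angles in rad, forces in N, time in s.
With the tool pointing down it reaches from about 375 to 825 mm from the base axis. Payload 5.5 kg.
Tool frame: the origin (TCP) lies midway between the tips of the shut fingers; the grasp point (between the pads) lies robot.pinch_z behind it (robot.pinch_z is the distance from the TCP to the grasp point, in mm); z points along the fingers, y is the line along which they close (so a half turn about z gives the same grasp; the last joint's range is limited). The gripper opens to 85 mm and grips with 20 to 120 N. Pads are 22 mm wide; open, the fingers measure 114 mm over their backs; the gripper's body (76 mm by 85 mm) begins 54 mm behind the grasp point. The pads swing forward as they close: fully open they stand 13 mm farther back than shut.
Start: joints at [1.179, 0.314, -0.047, 1.21, 0, 1.571], TCP at [229.108, 554.531, 231.299] pointing down, gripper open.
Joint ranges: [-2.67, 2.67], [-0.69, 1.73], [-1.03, 1.25], [-2.08, 2.16], [-1.42, 1.45], [-3.14, 3.14]. Speed limits (rad/s): [2.39, 2.39, 3.01, 3.14, 3.14, 3.14].

## Interface

Orientations are given as a rotation vector (axis times angle).
In Python, from workcell import state, viewer, robot, silhouettes gives the robot as it stands.
- The arm moves only by the tool apply_moves, never from a script. Its argument "commands" is a list of rows, each a list of 3 entries, a list of its own where there are three numbers: the shift along the tool's x, y, z in mm, then the turn about the tool's z in rad, then the finger opening in mm, from 0 to 85.4. In form: [[[dx, dy, dz], yaw, claw], ...]. A call has 1 to 5 rows; each row shifts and turns the commanded pose from where the row before left it, along the tool's axes as they then stand; what a row does not reach is not made up. A row lasts 1/8 s, in which the tool goes at most 62.5 mm and 10.7 degrees, less where a joint would pass 70% of its speed; a pose out of reach is approached as far as the arm can. A call is refused whole if a number of a shift passes 62.5 or a number of a turn 0.188, either way. A call with a gripper value outside its range is refused whole. The fingers move at their own pace and stop on an object; "force" is the grip in N (left out, the last holds). Time passes only in rows, so rows that do not move let the fingers close. It gives the time, the measured TCP pose, the force, the opening and the grip force at its end, in the units of the state.
- state(): the state, without advancing time (a new reading comes with each control period).
- viewer.camera(name): name is "scene" or "top" or "wrist"; returns the picture (480x640x3 uint8, red, green, blue); there is no depth.
- viewer.camera_params(name): a dict with "mtx" (3x3 intrinsics, pixels), "k1" (the pictures are not rectified: a ray, as slopes to the right and down, at radius r is drawn at 1 + k1 r^2 times it, then the intrinsics apply), "T" (4x4, takes a point from camera to world coordinates). Camera axes: x right, y down, z forward; pixel columns grow to the right and rows downward; lengths in mm; the calibration is good to about 2 mm. A picture is of the moment at which its call begins: read the wrist's pose just before it. camera_params takes no time and is no camera call; for the wrist camera it gives the pose at the moment of the call.
- robot.finish_job(): hands the job in; it is judged then, once.
Trained networks look in the newest picture that a camera, given by its name, has taken for a name from the list of things; names that differ only in an ending like _2 or _b are one class to them, and where a whole thing is asked for, a point or a joint stands for the part that bears it (a point fixed in the world has none). Each returns a list of dicts, best first, with "score" (0 to 1); they miss things now and then, are a little off and sometimes report something else, mostly with a low value. They report only what shows in the picture. A call takes as long as a camera call. They do not tell look-alikes from the thing itself.
- silhouettes(camera, thing): "pixels" (480x640 bool, what is visible of it) and "pixel" ([column, row] in pixels, amid what is visible of it).
The state is a dict: "time": time; "joint_positions": joint angles; "joint_vel": joint speeds; "tau": joint torques, N m; "tool_pos": TCP position; "tool_rot": TCP orientation; "force": force on the tool from outside, world axes, zero at the start; "ft_torque": the same for the moment, N m; "finger_gap": opening from 0.0 (shut) to 1.0 (fully open); "grip_force": force on a finger pad.
Only numpy, scipy, OpenCV 4.12 (cv2) and the standard library are available. Lean on these libraries where they do the work, as an engineer would, in place of code of your own. Each camera call takes 0.05 s, during which the arm holds its last target. There are 200 camera calls.

## Task

Three broken bits of fired clay lie on the bed of the bench calliper, between its sliding jaw and a stoneware lid: sweep them off into the calliper's catch tray with the wooden scraper, not with bare fingers. Then slide the jaw shut until it carries the lid against the sprung anvil and the anvil gives by two or three millimetres, so that the lid stays nipped between the two when you let go; go gently, the lid is brittle. Leave the scraper standing upright on the bench top, and the mug, the jar and the kiln prop where they are.

Things in the scene. Friction and masses are not known exactly. Their poses are not given: they have to be found in the camera images.
- gauge: Bench calliper, fixed. Grey bed 140 mm (own x, -70 to 70) by 360 mm (own y, -190 to 170), flat top 45 mm above the bench. Origin: on the bench below the jaw's line of travel (own x = 0). Own +y: along the bed from sliding jaw to anvil; own +x: away from the robot, to the open bed edge with the catch tray beyond it. Fixed anvil housing at y 134 to 168 mm, 42 mm high above the bed.
- tray (a point): Centre of the inner floor of the aluminium catch tray, 10 mm above the bench, at (115, -45) mm in the calliper's frame; same axes. Open on top, inside 82 mm (x) by 192 mm (y), rim 40 mm above the bench, 5 mm below the bed; it touches the bed's far edge.
- jaw: Sliding jaw: aluminium block on the bed, 64 (x) by 30 (y) by 42 mm high, moves along the calliper's y only, 200 mm in all; same axes. Origin: underside centre; measuring face 15 mm ahead (+y), rear face 15 mm behind. Steel thumb fin on top, flush with the rear face: 44 (x) by 12 mm (y), 42 to 72 mm above the bed. Stiff: takes about 8 N to keep moving and stays put against less.
- anvil: Sprung anvil: steel pad 56 mm wide (x), 36 mm high, carried by a spring in the housing. Origin: bottom centre of its measuring face, on the bed. It gives up to 8 mm along the calliper's own +y, at about 2 N per mm.
- lid: Round fired stoneware lid, loose on the bed, flat side down, a little off the anvil: rim 11 mm high, domed, knob on top, 51 mm high in all, about 0.2 kg. Thrown by hand, 80 to 95 mm across (the calliper is there to tell). Brittle: more than 15 N breaks it. Origin: centre of its underside, z up.
- chip1: Broken bit of fired clay, about 22 x 17 x 16 mm, loose on the bed. Origin: centre of its underside.
- chip2: Like chip1, about 19 x 19 x 14 mm.
- chip3: Like chip1, about 24 x 16 x 15 mm.
- scraper: Wooden bench scraper standing on the bench: foot 28 mm (own x) by 80 mm (own y), 30 mm high; in its middle an upright grip 22 mm thick (x), 50 mm wide (y), 30 to 90 mm above the underside. 0.15 kg. Origin: centre of its underside, z up. It sweeps along its own x, with the long side of the foot.
- mug: Bystander: dark glazed mug, 76 mm across, 85 mm high, standing. Origin: centre of its underside.
- glaze_jar: Bystander: white plastic jar, 60 mm across, 80 mm high, standing. Origin: centre of its underside.
- prop: Bystander: round fired kiln prop, 34 mm across, 60 mm high, standing. Origin: centre of its underside.
There are look-alikes about, which are no part of the job. There is more than one size of the scraper; the job needs the middle-sized.

How it is judged (in metres and radians):
On the way, in this order (a step that is already met when the one before it is completed fails the run):
1. all three bits of clay lie in the catch tray (x of chip1 in the frame of tray between -0.042 and 0.045 m and y of chip1 in the frame of tray between -0.1 and 0.1 m and z of each of chip1, chip2, chip3 in the frame of tray below 0.045 m and x of chip2 in the frame of tray between -0.042 and 0.045 m and y of chip2 in the frame of tray between -0.1 and 0.1 m and x of chip3 in the frame of tray between -0.042 and 0.045 m and y of chip3 in the frame of tray between -0.1 and 0.1 m), for 0.2 s.
2. the jaw presses the lid against the sprung anvil, at least 2 N on either side (contact force between lid and jaw above 2 N and contact force between lid and anvil above 2 N), for 0.4 s.
At the end, for the whole second after the job is handed in: All three bits lie inside the tray (heaped at most 45 mm above its floor); the lid is flat (0.1 rad), at rest, nipped between jaw and anvil with at least 2 N on either side, nothing holding the jaw; the scraper stands upright (0.12 rad), at rest on the bench top, underside under 5 mm up (all of step 1 and all of step 2 and linear speed of each of lid, scraper below 0.02 m/s and angle between lid's own z axis and vertical below 0.1 rad and height (world z) of scraper below 0.005 m and angle between scraper's own z axis and vertical below 0.12 rad); the robot touches nothing.
It fails at once if the lid is squeezed with more than 15 N (contact force between lid and jaw above 15 N or contact force between lid and anvil above 15 N).
It fails at once if the robot itself touches a bit of clay (contact force between any of the fingers, the arm and chip1 above 0.2 N or contact force between any of the fingers, the arm and chip2 above 0.2 N or contact force between any of the fingers, the arm and chip3 above 0.2 N).
It fails at once if the lid is tipped (angle between lid's own z axis and vertical above 0.4 rad).
It fails at once if the mug, the jar or the kiln prop is shifted by more than 30 mm (distance of any of mug, glaze_jar, prop from where it was at the start of the episode above 0.03 m).
It also fails if it takes over 62 s, if anything falls off the work surface, if the arm or the gripper's body presses on something with over 40 N, if the wrist force passes 120 N, or if a joint passes its speed limit or range.

## Working session

There is one attempt and no reset: what is moved stays moved. The work goes in short steps, Python scripts to look and compute and a tool call to move; the robot and the scene stay as the last step left them, time stands still between calls to the robot, and variables do not carry over. Pictures are saved under pics/ and viewed, at most 10 in all, crops included, and the job is handed in when it is done.

Besides the shell and the picture viewer there is one more tool, called after ">>>" by a JSON object that holds its "fn" and its "kwargs". apply_moves: Moves the arm, as the interface text tells. Its arguments: {"type":"object","properties":{"commands":{"type":"array"},"force":{"type":"number"}},"required":["commands"]}

```bash
mkdir -p pics; ls
python3 - <<'E'
from workcell import state, viewer, robot, silhouettes
import cv2,numpy as np
print(state(), robot.pinch_z)
for c in ("scene","top"):
    im=viewer.camera(c); cv2.imwrite(f"pics/{c}0.png",im[:,:,::-1]); print(c,viewer.camera_params(c))
E
```

```text
pics
{'time': 0.0, 'joint_positions': array([ 1.17900879e+00,  3.14190251e-01, -4.81183785e-02,  1.21020721e+00,
       -1.54145149e-05,  1.57079620e+00]), 'joint_vel': array([ 0.00011283,  0.00087898,  0.00024253, -0.0005064 ,  0.00019617,
        0.00118022]), 'tau': array([-5.39291595e-04, -5.39582777e+01,  3.39754987e+01,  1.92643621e-02,
       -8.80687344e-05,  1.24692653e-05]), 'tool_pos': array([228.87929608, 553.97792416, 230.43879202]), 'tool_rot': array([-6.11427281e-01, -3.08119234e+00,  2.65378212e-03]), 'force': array([-0.38235578, -0.17686985,  0.03642956]), 'ft_torque': array([-0.02677174, -0.00559279, -0.02732147]), 'grip_force': 0.0, 'finger_gap': 1.0002198471534636} 18.700000000000003
scene {'mtx': array([[541.31412173,   0.        , 311.41222803],
       [  0.        , 541.31412173, 245.51013912],
       [  0.        ,   0.        ,   1.        ]]), 'k1': 0.0072565172555252395, 'T': array([[ 8.57016752e-01,  4.16983565e-01, -3.02732543e-01,
         8.80458691e+02],
       [ 5.15195173e-01, -6.82208560e-01,  5.18811540e-01,
        -6.44831792e+02],
       [ 9.80915380e-03, -6.00596526e-01, -7.99492085e-01,
         1.03446296e+03],
       [ 0.00000000e+00,  0.00000000e+00,  0.00000000e+00,
         1.00000000e+00]])}
top {'mtx': array([[446.25298385,   0.        , 330.59212277],
       [  0.        , 446.25298385, 230.65851637],
       [  0.        ,   0.        ,   1.        ]]), 'k1': 0.0023732181070605777, 'T': array([[ 8.44534568e-03, -9.85939408e-01,  1.66889662e-01,
         3.43549166e+02],
       [-9.99944623e-01, -9.37473347e-03, -4.78184911e-03,
        -1.98409374e+01],
       [ 6.27915958e-03, -1.66840035e-01, -9.85963982e-01,
         9.53618781e+02],
       [ 0.00000000e+00,  0.00000000e+00,  0.00000000e+00,
         1.00000000e+00]])}
```

View pics/top0.png

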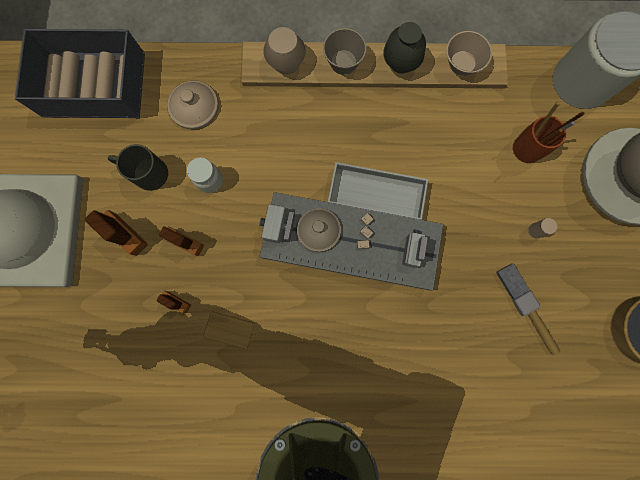

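View pics/scene0.png

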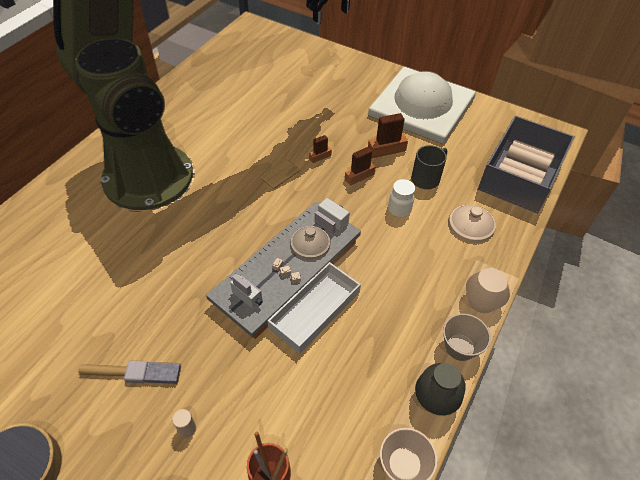

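```bash
cat > h.py <<'E'
from workcell import state, viewer, robot, silhouettes
import cv2,numpy as np
from scipy.spatial.transform import Rotation as R
P={c:viewer.camera_params(c) for c in("scene","top")}
def toplane(c,px,z,p=None):
    p=p or P[c]; px=np.atleast_2d(np.asarray(px,float)); k=p["mtx"]
    d=np.c_[(px[:,0]-k[0,2])/k[0,0],(px[:,1]-k[1,2])/k[1,1]]
    u=d.copy()
    for _ in range(5): u=d/(1+p["k1"]*(u**2).sum(1,keepdims=True))
    v=np.c_[u,np.ones(len(u))]@p["T"][:3,:3].T; o=p["T"][:3,3]
    return (o+v*((z-o[2])/v[:,2])[:,None])[:,:2]
def proj(c,X,p=None):
    p=p or P[c]; X=np.atleast_2d(np.asarray(X,float)); q=(X-p["T"][:3,3])@p["T"][:3,:3]
    u=q[:,:2]/q[:,2:]; u=u*(1+p["k1"]*(u**2).sum(1,keepdims=True)); k=p["mtx"]
    return u*k[0,0]+k[:2,2]
E
python3 - <<'E'
from h import *
for c in("scene","top"):
    viewer.camera(c)
    for t in "gauge jaw anvil lid chip1 scraper mug glaze_jar prop".split():
        for r in silhouettes(c,t):
            if r["score"]<.3: continue
            n=r["pixels"].sum(); q=cv2.minAreaRect(np.argwhere(r["pixels"])[:,::-1].astype(np.float32))
            print(c,t,round(r["score"],2),np.round(r["pixel"]),n,[np.round(x).tolist() if not np.isscalar(x) else round(x) for x in q])
print(state()["time"])
E
```

```text
scene gauge 0.94 [293. 290.] 11582 [[301.0, 283.0], [105.0, 163.0], 50]
scene jaw 0.62 [245. 290.] 655 [[246.0, 291.0], [39.0, 20.0], 40]
scene anvil 0.67 [322. 218.] 284 [[324.0, 222.0], [27.0, 13.0], 36]
scene lid 0.6 [298. 276.] 90 [[296.0, 277.0], [10.0, 9.0], 76]
scene lid 0.58 [312. 244.] 1016 [[310.0, 242.0], [33.0, 37.0], 90]
scene scraper 0.74 [318. 147.] 398 [[318.0, 149.0], [22.0, 23.0], 70]
scene scraper 0.71 [361. 169.] 760 [[359.0, 166.0], [29.0, 35.0], 66]
scene mug 0.58 [429. 165.] 1236 [[428.0, 167.0], [30.0, 45.0], 14]
scene mug 0.32 [246. 292.] 673 [[245.0, 290.0], [41.0, 19.0], 37]
scene glaze_jar 0.65 [401. 195.] 848 [[402.0, 198.0], [26.0, 38.0], 14]
scene prop 0.87 [184. 424.] 464 [[184.0, 423.0], [28.0, 19.0], 63]
scene prop 0.52 [429. 166.] 1175 [[428.0, 167.0], [29.0, 44.0], 14]
top gauge 0.66 [371. 231.] 13763 [[352.0, 220.0], [182.0, 109.0], 10]
top jaw 0.92 [411. 253.] 695 [[414.0, 248.0], [22.0, 37.0], 9]
top jaw 0.65 [369. 230.] 14351 [[353.0, 220.0], [184.0, 111.0], 11]
top anvil 0.65 [292. 227.] 217 [[287.0, 226.0], [10.0, 29.0], 9]
top lid 0.61 [319. 233.] 1463 [[318.0, 230.0], [42.0, 43.0], 27]
top chip1 0.52 [367. 233.] 107 [[366.0, 232.0], [11.0, 10.0], 45]
top chip1 0.51 [364. 245.] 100 [[362.0, 244.0], [8.0, 11.0], 90]
top scraper 0.79 [172. 302.] 382 [[174.0, 302.0], [32.0, 13.0], 27]
top scraper 0.73 [116. 231.] 1381 [[116.0, 231.0], [63.0, 27.0], 44]
top scraper 0.63 [182. 240.] 637 [[181.0, 240.0], [47.0, 15.0], 27]
top mug 0.9 [142. 168.] 1706 [[139.0, 165.0], [61.0, 36.0], 34]
top glaze_jar 0.89 [202. 176.] 935 [[205.0, 175.0], [39.0, 28.0], 45]
top glaze_jar 0.53 [368. 229.] 14118 [[353.0, 220.0], [184.0, 109.0], 11]
top prop 0.87 [544. 228.] 423 [[542.0, 228.0], [16.0, 29.0], 72]
top prop 0.48 [370. 232.] 13964 [[353.0, 220.0], [183.0, 110.0], 11]
1.1
```

The candidates for the scraper in the top view are (116,231), (181,240) and (174,302), which look large, medium and small. The medium one at (181,240) should have a foot of 80 mm, about 38 px. I'll check that in an enlarged crop, together with the calliper.

Run:
```python
from h import *
t=cv2.imread("pics/top0.png"); s=cv2.imread("pics/scene0.png")
def up(i,f): return cv2.resize(i,None,fx=f,fy=f,interpolation=cv2.INTER_CUBIC)
a=up(t[185:295,250:450],3.5)      #700x385
b=up(t[195:319,75:215],1.7) ; c=up(s[105:195,295:445],2.3)
out=np.zeros((600,700,3),np.uint8); out[:385]=a; out[387:387+b.shape[0],:b.shape[1]]=b; out[387:387+c.shape[0],300:300+c.shape[1]]=c
cv2.imwrite("pics/crop1.png",out)
# predicted scraper size
r=[x for x in silhouettes("top","scraper")]
for x in r:
    if x["score"]>.5:
        pts=np.argwhere(x["pixels"])[:,::-1]
        q=cv2.minAreaRect(toplane("top",pts,15).astype(np.float32)); print(x["pixel"],q)
```

```text
[171.6, 302.4] ((348.85723876953125, 299.5996398925781), (66.92408752441406, 26.882707595825195), 64.73246765136719)
[115.6, 231.1] ((496.8376770019531, 432.699951171875), (138.32408142089844, 55.42282485961914), 48.301124572753906)
[182.0, 239.7] ((479.3673400878906, 293.6761474609375), (100.87678527832031, 30.926729202270508), 64.35914611816406)
```

View pics/crop1.png

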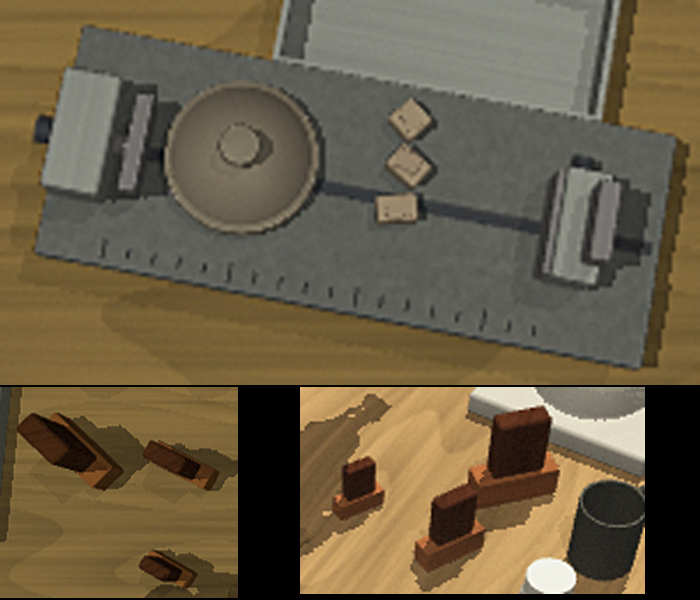

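The crop shows three look-alike scrapers. Their overall lengths in the top view are about 138, 101 and 67 mm. The middle one, at (181,240), fits the 80 mm foot, so that is the one. The chips lie in a row across the bed at (367,219), (367,232) and (363,244), with the lid at (319,230) and the jaw at (414,248). Next I'll fit poses.

```bash
cat >> h.py <<'E'
def box(x0,x1,y0,y1,z0,z1): return np.array([[x,y,z] for x in(x0,x1) for y in(y0,y1) for z in(z0,z1)],float)
def place(V,x,y,a,z=0):
    c,s=np.cos(a),np.sin(a); return V@np.array([[c,s,0],[-s,c,0],[0,0,1]])+[x,y,z]
E
python3 - <<'E'
from h import *
from scipy.optimize import minimize, least_squares
# gauge
px=np.array([(85,27),(685,140),(643,367),(37,255)])/3.5+[250,185]
X=toplane("top",px,45); V=np.array([(70,170),(70,-190),(-70,-190),(-70,170)])
g=least_squares(lambda p: (place(np.c_[V,V[:,0]*0],*p)[:,:2]-X).ravel(),[480,-60,0]).x
print("gauge",g, "res",(place(np.c_[V,V[:,0]*0],*g)[:,:2]-X).round(1).tolist())
inv=lambda q:(np.asarray(q)-g[:2])@np.array([[np.cos(g[2]),-np.sin(g[2])],[np.sin(g[2]),np.cos(g[2])]])
up=lambda l:np.array(l)/3.5+[250,185]
print("chips own",inv(toplane("top",up([(411,120),(408,165),(397,208)]),45+10)).round(1).tolist())
print("jaw top front/rear corner z87", inv(toplane("top",up([(555,168),(602,172),(543,275),(595,287)]),87)).round(1).tolist())
print("lid rim z~54 L R T B",inv(toplane("top",up([(164,150),(321,160),(245,82),(240,234)]),54)).round(1).tolist())
print("anvil pad top z81",inv(toplane("top",up([(157,97),(140,192),(137,95),(120,190)]),81)).round(1).tolist())
# verify in scene
print("scene corners",proj("scene",place(np.c_[V,V[:,0]*0+45],*g)).round().tolist())
# scraper by silhouettes
M={}
for c,near in(("top",(181,240)),("scene",(361,169))):
    viewer.camera(c)
    r=min((x for x in silhouettes(c,"scraper")),key=lambda x:np.hypot(*(np.array(x["pixel"])-near))); M[c]=r["pixels"]; print(r["pixel"],r["pixels"].sum())
B=[box(-14,14,-40,40,0,30),box(-11,11,-25,25,30,90)]
def cost(p):
    t=0
    for c in M:
        m=np.zeros((480,640),np.uint8)
        for b in B: cv2.fillConvexPoly(m,cv2.convexHull((proj(c,place(b,*p))*16).round().astype(np.int32)),1,shift=4)
        m=m>0; t+=1-(m&M[c]).sum()/(m|M[c]).sum()
    return t
best=min((minimize(cost,[450,295,a],method="Nelder-Mead",options=dict(initial_simplex=[[450,295,a],[475,295,a],[450,315,a],[450,295,a+.2]])) for a in np.arange(-1.5,1.6,.4)),key=lambda r:r.fun)
print("scraper",best.x,best.fun)
for c in M: 
    s=cost; 
print(state()["time"])
E
```

```text
gauge [ 4.78251439e+02 -6.11634728e+01 -1.79280902e-01] res [[0.7, -0.7], [1.7, 2.1], [-2.4, -1.8], [0.0, 0.3]]
chips own [[48.0, -30.4], [21.3, -33.3], [-4.8, -31.4]]
jaw top front/rear corner z87 [[29.4, -113.1], [32.1, -139.5], [-31.4, -116.1], [-32.6, -145.5]]
lid rim z~54 L R T B [[3.5, 108.4], [14.9, 17.1], [52.3, 69.6], [-36.7, 55.3]]
anvil pad top z81 [[28.5, 115.6], [-27.0, 114.1], [27.5, 127.1], [-28.0, 125.4]]
scene corners [[359.0, 230.0], [249.0, 334.0], [203.0, 294.0], [314.0, 200.0]]
[182.6, 238.9] 620
[359.0, 169.7] 722
scraper [ 4.77415936e+02  2.86778553e+02 -4.47556812e-01] 0.2413385992775725
1.35
```

```bash
cat >> h.py <<'E'
G=(478.25,-61.16,-0.179)
def own(x,y,z=0): return place(np.array([[x,y,z]],float),*G)[0]
def ownof(q):
    c,s=np.cos(G[2]),np.sin(G[2]); d=np.asarray(q[:2])-G[:2]; return np.array([c*d[0]+s*d[1],-s*d[0]+c*d[1]])
def delta(X,ya):   # world TCP target, world angle of tool y; shift given in present tool axes
    s=state(); M=R.from_rotvec(s["tool_rot"]).as_matrix()
    a=np.arctan2(M[1,1],M[0,1]); d=(np.asarray(X)-s["tool_pos"])@M
    y=-(ya-a); y=(y+np.pi/2)%np.pi-np.pi/2
    print("t",s["time"],"tcp",s["tool_pos"].round(1),"F",s["force"].round(1),"gap",round(s["finger_gap"]*85.4,1),"grip",round(s["grip_force"],1),"tilt",M[2,2].round(4))
    print("shift",d.round(1),"yaw",round(y,3)); return d
E
python3 -c "
from h import *
delta([477.4,286.8,42],np.pi/2-.4476)"
```

```text
t 1.35 tcp [229.1 554.5 231.3] F [-0.7 -0.1  0.2] gap 85.4 grip 0.0 tilt -1.0
shift [-331.7 -152.7  189.3] yaw 0.056
```

>>> {"fn": "apply_moves", "kwargs": {"commands": [[[-55, -25, 0], 0, 85], [[-55, -25, 0], 0, 85], [[-55, -25, 0], 0, 85], [[-55, -25, 0], 0, 85], [[-55, -25, 0], 0, 85]]}}

```text
time: 1.98
tool_pos: [436.7, 332.5, 231.5]
tool_rot: [0.611, 3.081, 0.001]
force: [0.5, 0.7, 0.4]
finger_gap: 0.994
grip_force: 0.0
```

>>> {"fn": "apply_moves", "kwargs": {"commands": [[[-56.7, -27.7, 0], 0, 85], [[0, 0, 40], 0, 85], [[0, 0, 0], 0.056, 85], [[0, 0, 0], 0, 85]]}}

```text
time: 2.48
tool_pos: [476.9, 286.9, 191.0]
tool_rot: [-0.697, -3.063, 0.001]
force: [-0.5, 0.1, 0.6]
finger_gap: 0.997
grip_force: 0.0
```

Run:
```python
from h import *
delta([477.4,286.8,42],np.pi/2-.4476)
p=viewer.camera_params("wrist"); im=viewer.camera("wrist"); 
B=[box(-14,14,-40,40,0,30),box(-11,11,-25,25,30,90)]
v=im[:,:,::-1].copy()
for b in B: cv2.polylines(v,[cv2.convexHull(proj("wrist",place(b,477.4,286.8,-.4476),p).round().astype(np.int32))],True,(0,255,0),1)
cv2.imwrite("pics/w1.png",v)
for r in silhouettes("wrist","scraper"): print(r["score"],r["pixel"],r["pixels"].sum())
```

```text
t 2.475 tcp [476.9 286.9 191. ] F [-0.5  0.1  0.6] gap 85.1 grip 0.0 tilt -1.0
shift [ -0.5   0.2 149. ] yaw -0.0
0.93 [251.8, 47.8] 3453
0.89 [508.8, 171.4] 9772
0.86 [323.3, 223.8] 6426
0.52 [60.7, 382.0] 1018
```

View pics/w1.png

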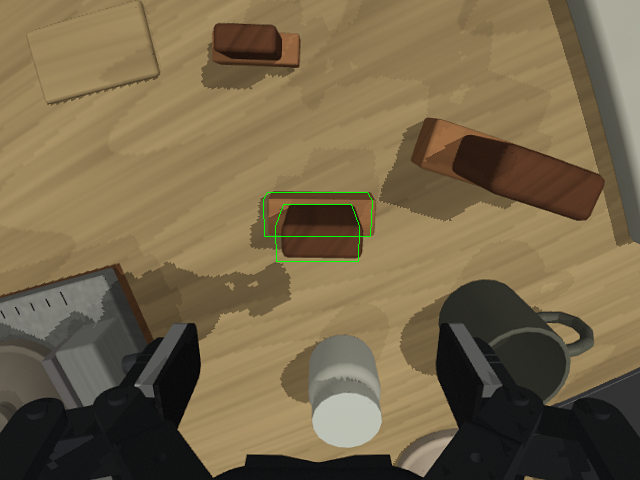

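The fitted outline lies on the middle scraper at (320,225), and the fingers straddle it. I'll descend and grip.

>>> {"fn": "apply_moves", "kwargs": {"commands": [[[0, 0, 50], 0, 85], [[0, 0, 50], 0, 85], [[0, 0, 49], 0, 85], [[0, 0, 0], 0, 45], [[0, 0, 0], 0, 45]], "force": 50}}

```text
time: 3.2
tool_pos: [478.1, 288.2, 44.2]
tool_rot: [0.696, 3.062, 0.003]
force: [-0.0, 4.3, 0.5]
finger_gap: 0.601
grip_force: 0.9
```

>>> {"fn": "apply_moves", "kwargs": {"commands": [[[0, 0, 0], 0, 40], [[0, 0, 0], 0, 40], [[0, 0, 0], 0, 40]]}}

```text
time: 3.58
tool_pos: [478.6, 288.2, 44.5]
tool_rot: [0.697, 3.06, 0.004]
force: [-1.1, 0.8, 7.1]
finger_gap: 0.578
grip_force: 52.9
```

>>> {"fn": "apply_moves", "kwargs": {"commands": [[[0, 0, -30], 0, 40], [[0, 0, -60], 0, 40], [[0, 0, -55], 0, 40], [[0, 0, 0], -0.134, 40], [[0, 0, 0], -0.134, 40]]}}

```text
time: 4.2
tool_pos: [477.6, 287.5, 189.2]
tool_rot: [0.275, 3.127, 0.003]
force: [-1.0, 0.4, -1.9]
finger_gap: 0.582
grip_force: 52.9
```

Run:
```python
from h import *
delta(own(-42,-42,140+44.5),np.pi/2-.179)
```

```text
t 4.2 tcp [477.6 287.5 189.2] F [-1.   0.4 -1.9] gap 49.7 grip 52.9 tilt -1.0
shift [ -19.3 -385.1    4. ] yaw 0.004
```

>>> {"fn": "apply_moves", "kwargs": {"commands": [[[-4, -57, 0], 0, 40], [[-4, -57, 0], 0, 40], [[-4, -57, 0], 0, 40], [[-4, -57, 0], 0, 40], [[-3, -57, 0], 0, 40]]}}

```text
time: 4.82
tool_pos: [444.5, 1.7, 188.1]
tool_rot: [0.281, 3.127, 0.0]
force: [0.8, -0.8, -1.1]
finger_gap: 0.584
grip_force: 53.2
```

>>> {"fn": "apply_moves", "kwargs": {"commands": [[[0, -57, 0], 0, 40], [[0, -43, 0], 0, 40], [[0, 0, 0], 0, 40]]}}

```text
time: 5.2
tool_pos: [426.3, -97.4, 188.0]
tool_rot: [0.29, 3.127, -0.001]
force: [0.1, 0.5, -2.1]
finger_gap: 0.579
grip_force: 53.5
```

Run:
```python
from h import *
delta(own(-42,-42,46.5+44.5),np.pi/2-.179)
p=viewer.camera_params("wrist"); im=viewer.camera("wrist"); s=state()
v=im[:,:,::-1].copy(); o=ownof(s["tool_pos"]); print(o)
for r in silhouettes("wrist","chip1"): print(r["score"],r["pixel"],r["pixels"].sum(),ownof(toplane("w",r["pixel"],53,p)[0]))
for r in silhouettes("wrist","scraper"): print(r["score"],r["pixel"],r["pixels"].sum())
for b in [box(-14,14,-40,40,-44.5,-14.5)]: cv2.polylines(v,[cv2.convexHull(proj("wrist",place(b,*s["tool_pos"][:2],G[2],s["tool_pos"][2]),p).round().astype(np.int32))],True,(0,255,0),1)
cv2.imwrite("pics/w2.png",v)
```

```text
t 5.2 tcp [426.3 -97.4 188. ] F [ 0.1  0.5 -2.1] gap 49.4 grip 53.5 tilt -1.0
shift [-2.5  3.  97. ] yaw -0.006
[-44.57477355 -43.46987641]
0.66 [318.1, 341.4] 30108
```

View pics/w2.png

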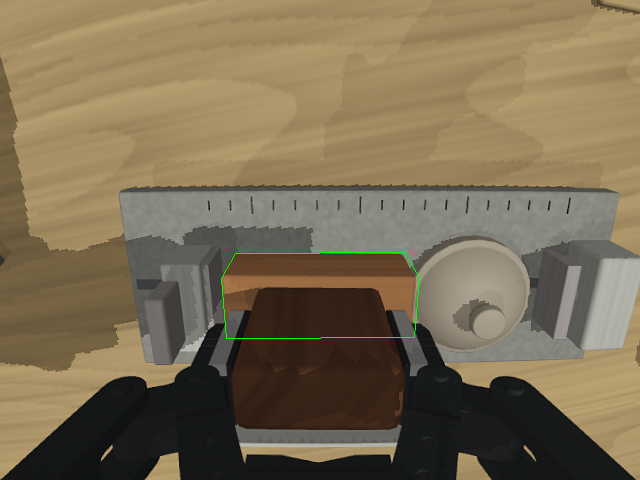

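>>> {"fn": "apply_moves", "kwargs": {"commands": [[[0, 1, 45], 0, 40], [[0, 0, 35], 0, 40], [[0, 0, 12], 0, 40], [[0, 0, 3], 0, 40], [[0, 0, 0], 0, 40]]}}

```text
time: 5.98
tool_pos: [428.0, -93.9, 93.3]
tool_rot: [0.281, 3.127, -0.0]
force: [0.2, -0.6, -1.5]
finger_gap: 0.579
grip_force: 53.6
```

>>> {"fn": "apply_moves", "kwargs": {"commands": [[[0, 0, 1.5], 0, 40], [[0, 0, 1], 0, 40], [[0, 0, 0], 0, 40]]}}

```text
time: 6.35
tool_pos: [427.1, -94.1, 90.0]
tool_rot: [0.282, 3.128, -0.0]
force: [-0.6, -0.4, -1.6]
finger_gap: 0.579
grip_force: 53.6
```

Run:
```python
from h import *
delta(own(80,-42,91),np.pi/2-.179); print(ownof(state()["tool_pos"]))
im=viewer.camera("scene"); a=cv2.resize(im[190:350,200:380,::-1],None,fx=3.5,fy=3.5,interpolation=cv2.INTER_CUBIC); cv2.imwrite("pics/s2.png",a)
```

```text
t 6.35 tcp [427.1 -94.1  90. ] F [-0.6 -0.4 -1.6] gap 49.4 grip 53.6 tilt -1.0
shift [-124.4   -0.4   -0.9] yaw -0.001
[-44.43278702 -41.51341378]
```

View pics/s2.png

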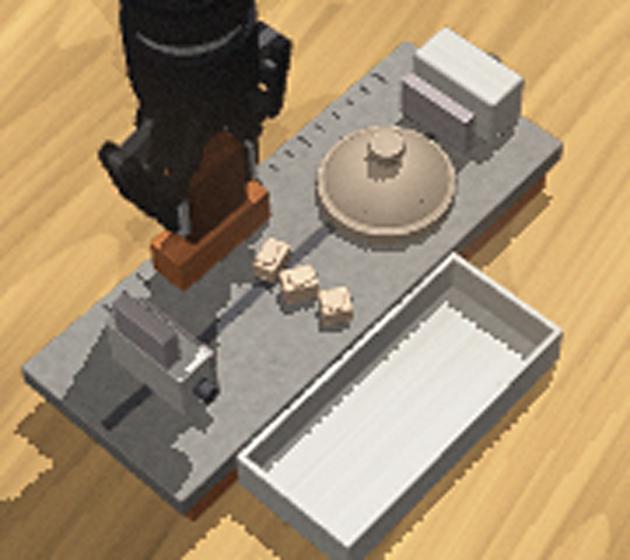

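The foot is just above the bed, about 14 mm behind the nearest chip. Its span covers all three chips and clears the lid. Sweeping now.

>>> {"fn": "apply_moves", "kwargs": {"commands": [[[-10, 0, 0], 0, 40], [[-10, 0, 0], 0, 40], [[-10, 0, 0], 0, 40], [[-10, 0, 0], 0, 40], [[-10, 0, 0], 0, 40]]}}

```text
time: 7.02
tool_pos: [476.8, -103.1, 89.7]
tool_rot: [-0.282, -3.129, -0.0]
force: [-0.2, -0.1, -0.9]
finger_gap: 0.582
grip_force: 53.6
```

>>> {"fn": "apply_moves", "kwargs": {"commands": [[[-10, 0, 0], 0, 40], [[-10, 0, 0], 0, 40], [[-10, 0, 0], 0, 40], [[-10, 0, 0], 0, 40], [[-10, 0, 0], 0, 40]]}}

```text
time: 7.65
tool_pos: [526.1, -112.0, 89.8]
tool_rot: [0.282, 3.129, -0.0]
force: [-0.5, -0.4, -2.3]
finger_gap: 0.575
grip_force: 53.6
```

>>> {"fn": "apply_moves", "kwargs": {"commands": [[[-10, 0, 0], 0, 40], [[-10, 0, 0], 0, 40], [[-4, 0, 0], 0, 40], [[0, 0, 0], 0, 40]]}}

```text
time: 8.15
tool_pos: [549.1, -116.2, 89.7]
tool_rot: [-0.282, -3.129, 0.0]
force: [-0.3, -0.0, -2.0]
finger_gap: 0.581
grip_force: 53.6
```

Run:
```python
from h import *
delta(own(80,-42,91),np.pi/2-.179); print(ownof(state()["tool_pos"]))
im=viewer.camera("scene"); a=cv2.resize(im[190:350,200:380,::-1],None,fx=3.5,fy=3.5,interpolation=cv2.INTER_CUBIC); cv2.imwrite("pics/s3.png",a)
```

```text
t 8.15 tcp [ 549.1 -116.2   89.7] F [-0.3 -0.  -2. ] gap 49.6 grip 53.6 tilt -1.0
shift [-0.5 -0.4 -1.3] yaw -0.001
[ 79.51256322 -41.55855073]
```

View pics/s3.png

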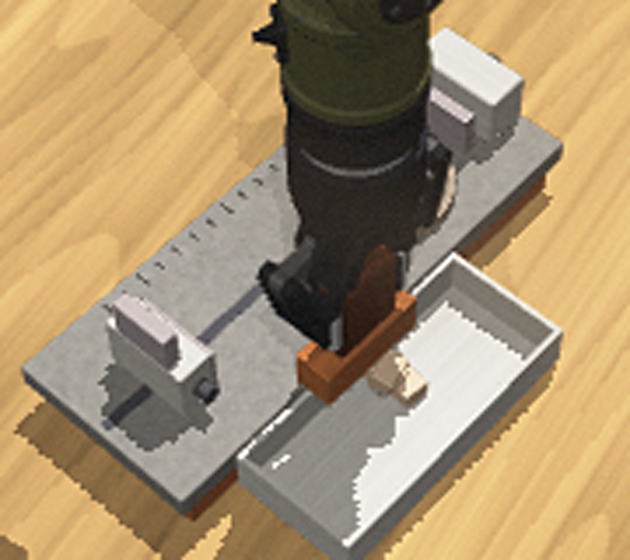

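Chips are visible in the tray at about (395,385) in the crop, though the scraper hides part of it. I'll carry the scraper to a clear spot past the anvil and check the tray from there.

>>> {"fn": "apply_moves", "kwargs": {"commands": [[[0, 0, -40], 0, 40], [[0, 0, -60], 0, 40], [[18, 59, 0], 0, 40], [[18, 59, 0], 0, 40], [[18, 59, 0], 0, 40]]}}

```text
time: 8.82
tool_pos: [526.8, 69.1, 190.2]
tool_rot: [0.283, 3.128, 0.0]
force: [1.6, 0.4, -2.7]
finger_gap: 0.582
grip_force: 53.7
```

>>> {"fn": "apply_moves", "kwargs": {"commands": [[[18, 59, 0], 0, 40], [[18, 59, 0], 0, 40], [[0, 12, 0], 0, 40], [[0, 0, 0], 0, 40]]}}

```text
time: 9.32
tool_pos: [515.1, 202.2, 189.7]
tool_rot: [-0.28, -3.129, 0.001]
force: [0.6, -0.2, -1.7]
finger_gap: 0.579
grip_force: 53.8
```

Run:
```python
from h import *
delta(own(-10,265,45.5),np.pi/2-.179)
im=viewer.camera("scene"); a=cv2.resize(im[140:350,195:415,::-1],None,fx=2.7,fy=2.7,interpolation=cv2.INTER_CUBIC)
it=viewer.camera("top")
for c in("scene","top"):
  for t in("chip1","glaze_jar","lid"):
    for r in silhouettes(c,t):
        if r["score"]>.4: print(c,t,r["score"],r["pixel"],ownof(toplane(c,r["pixel"],18 if t=="chip1" else 40,P[c])[0]).round(1))
b=cv2.resize(it[150:300,150:450,::-1],None,fx=2,fy=2)[:, :]
cv2.imwrite("pics/s4.png",a); cv2.imwrite("pics/t4.png",b)
```

```text
t 9.325 tcp [515.1 202.2 189.7] F [ 0.6 -0.2 -1.7] gap 49.4 grip 53.8 tilt -1.0
shift [ -0.7  -0.6 144.2] yaw 0.001
scene chip1 0.67 [313.1, 296.1] [ 97.9 -24.1]
scene glaze_jar 0.7 [400.1, 197.0] [ 79.  323.4]
scene lid 0.67 [309.5, 242.6] [ 5.4 68.6]
top chip1 0.48 [372.0, 199.8] [ 99.6 -34.6]
top glaze_jar 0.72 [208.6, 173.0] [ 86.3 316.8]
top lid 0.57 [319.3, 229.5] [11.1 63.3]
```

View pics/s4.png

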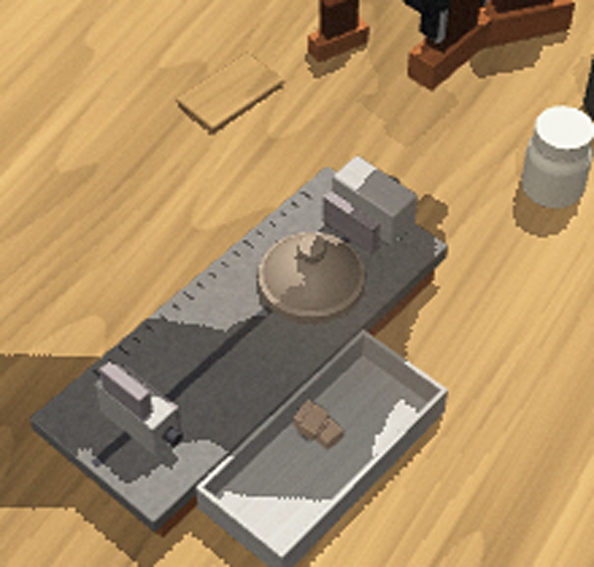

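The bed is clear and the chips are in the tray, heaped at about (318,420) in the crop. I'll put the scraper down.

>>> {"fn": "apply_moves", "kwargs": {"commands": [[[0, 0, 55], 0, 40], [[0, 0, 55], 0, 40], [[0, 0, 25], 0, 40], [[0, 0, 7], 0, 40], [[0, 0, 1.5], 0, 40]]}}

```text
time: 10.35
tool_pos: [515.9, 201.9, 46.8]
tool_rot: [0.282, 3.128, 0.0]
force: [0.5, -0.3, -1.5]
finger_gap: 0.581
grip_force: 53.7
```

>>> {"fn": "apply_moves", "kwargs": {"commands": [[[0, 0, 1], 0, 40], [[0, 0, 0], 0, 40]]}}

```text
time: 10.6
tool_pos: [516.2, 202.3, 46.4]
tool_rot: [0.282, 3.127, 0.001]
force: [-0.5, 0.3, -2.9]
finger_gap: 0.578
grip_force: 53.7
```

>>> {"fn": "apply_moves", "kwargs": {"commands": [[[0, 0, 1], 0, 40], [[0, 0, 0], 0, 40]]}}

```text
time: 10.85
tool_pos: [515.5, 202.0, 44.5]
tool_rot: [0.282, 3.129, 0.0]
force: [-0.3, 0.2, -1.9]
finger_gap: 0.579
grip_force: 53.7
```

>>> {"fn": "apply_moves", "kwargs": {"commands": [[[0, 0, 0.8], 0, 40], [[0, 0, 0], 0, 40]]}}

```text
time: 11.1
tool_pos: [515.5, 202.0, 44.5]
tool_rot: [0.282, 3.128, 0.0]
force: [-2.6, -1.2, 6.5]
finger_gap: 0.581
grip_force: 54.8
```

>>> {"fn": "apply_moves", "kwargs": {"commands": [[[0, 0, 0], 0, 60], [[0, 0, 0], 0, 85], [[0, 0, 0], 0, 85], [[0, 0, -30], 0, 85], [[0, 0, -60], 0, 85]]}}

```text
time: 11.72
tool_pos: [513.1, 201.1, 131.9]
tool_rot: [-0.282, -3.124, 0.004]
force: [0.8, 0.8, -0.4]
finger_gap: 0.996
grip_force: 0.0
```

>>> {"fn": "apply_moves", "kwargs": {"commands": [[[0, 0, -55], 0, 0], [[0, 0, 0], 0, 0]]}}

```text
time: 11.98
tool_pos: [518.5, 203.2, 193.4]
tool_rot: [0.281, 3.121, 0.006]
force: [0.2, -0.5, -0.7]
finger_gap: 0.598
grip_force: 0.0
```

Run:
```python
from h import *
delta(own(0,-175,190),np.pi/2-.179)
it=viewer.camera("top"); a=cv2.resize(it[160:300,190:460,::-1],None,fx=2.9,fy=2.9,interpolation=cv2.INTER_CUBIC)
cv2.imwrite("pics/t5.png",a)
for r in silhouettes("top","scraper"): print(r["score"],r["pixel"],ownof(toplane("top",r["pixel"],30)[0]).round(1))
```

```text
t 11.975 tcp [518.5 203.2 193.4] F [ 0.2 -0.5 -0.7] gap 51.0 grip 0.0 tilt -1.0
shift [  -7.8 -442.3    1.4] yaw -0.001
0.64 [179.2, 303.9] [-191.8  314.9]
0.58 [224.6, 224.4] [-13.9 261.3]
```

View pics/t5.png

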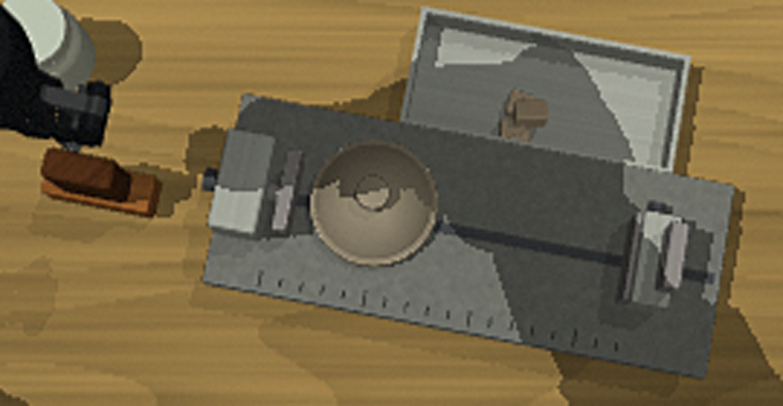

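The bed is free of chips, which are heaped in the tray around (520,110) in the crop. The scraper stands at (100,180). Next is the jaw: I'll push its rear face with shut fingers.

>>> {"fn": "apply_moves", "kwargs": {"commands": [[[-2, -57, 0], 0, 0], [[-2, -57, 0], 0, 0], [[-2, -57, 0], 0, 0], [[-2, -57, 0], 0, 0], [[0, -57, 0], 0, 0]]}}

```text
time: 12.7
tool_pos: [470.5, -81.3, 186.5]
tool_rot: [-0.281, -3.126, -0.0]
force: [1.7, -0.7, 0.3]
finger_gap: 0.002
grip_force: 0.0
```

>>> {"fn": "apply_moves", "kwargs": {"commands": [[[0, -57, 0], 0, 0], [[0, -57, 0], 0, 0], [[0, -57, 0], 0, 0], [[0, 0, 0], 0, 0]]}}

```text
time: 13.2
tool_pos: [439.7, -250.8, 186.4]
tool_rot: [-0.291, -3.125, -0.001]
force: [0.6, 0.6, 0.2]
finger_gap: 0.001
grip_force: 0.0
```

Run:
```python
from h import *
delta(own(0,-185,72),np.pi/2-.179); print(ownof(state()["tool_pos"]))
p=viewer.camera_params("wrist"); im=viewer.camera("wrist")[:,:,::-1].copy()
for b in (box(-32,32,-15,15,45,87),box(-22,22,-15,-3,87,117)):
    cv2.polylines(im,[cv2.convexHull(proj("w",place(b+[0,-129,0],*G),p).round().astype(np.int32))],True,(0,255,0),1)
cv2.imwrite("pics/w3.png",im)
```

```text
t 13.2 tcp [ 439.7 -250.8  186.4] F [0.6 0.6 0.2] gap 0.0 grip 0.0 tilt -1.0
shift [ -4.5   8.5 114.3] yaw -0.007
[  -4.18234717 -193.51674352]
```

View pics/w3.png

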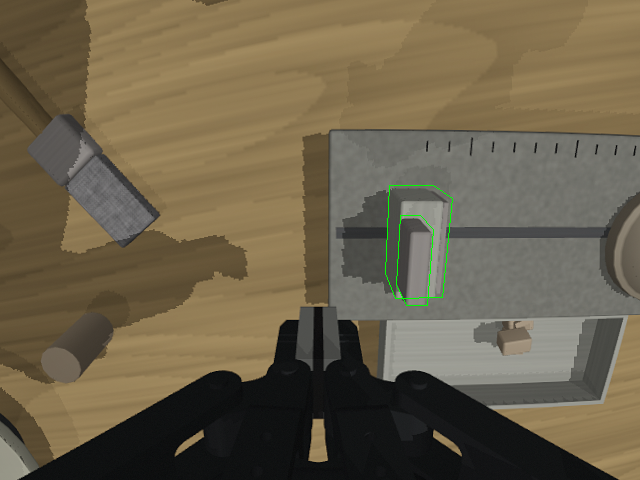

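The jaw sits within about 2 mm of the predicted outline, near (420,250). The shut fingers are well behind it, with clear space to descend.

>>> {"fn": "apply_moves", "kwargs": {"commands": [[[-4, 0, 50], 0, 0], [[0, 0, 50], 0, 0], [[0, 0, 14], 0, 0], [[0, 15, 0], 0, 0], [[0, 5, 0], 0, 0]]}}

```text
time: 13.88
tool_pos: [450.6, -228.2, 76.1]
tool_rot: [0.279, 3.127, -0.001]
force: [-0.3, -0.8, 0.6]
finger_gap: 0.002
grip_force: 0.0
```

>>> {"fn": "apply_moves", "kwargs": {"commands": [[[0, 5, 0], 0, 0], [[0, 5, 0], 0, 0], [[0, 5, 0], 0, 0], [[0, 5, 0], 0, 0], [[0, 5, 0], 0, 0]]}}

```text
time: 14.5
tool_pos: [454.6, -207.1, 76.3]
tool_rot: [0.284, 3.126, -0.009]
force: [-2.3, -8.1, 3.5]
finger_gap: 0.002
grip_force: 3.7
```

Run:
```python
from h import *
delta(own(0,-22,72),np.pi/2-.179); print(ownof(state()["tool_pos"]))
```

```text
t 14.5 tcp [ 454.6 -207.1   76.3] F [-2.3 -8.1  3.5] gap 0.2 grip 3.7 tilt -1.0
shift [  3.  125.9   3.5] yaw -0.002
[   2.74963943 -147.83825248]
```

>>> {"fn": "apply_moves", "kwargs": {"commands": [[[0, 10, 0], 0, 0], [[0, 10, 0], 0, 0], [[0, 10, 0], 0, 0], [[0, 10, 0], 0, 0], [[0, 10, 0], 0, 0]]}}

```text
time: 15.12
tool_pos: [463.7, -157.6, 76.2]
tool_rot: [0.284, 3.126, -0.009]
force: [-1.6, -6.9, 5.0]
finger_gap: -0.0
grip_force: 4.0
```

>>> {"fn": "apply_moves", "kwargs": {"commands": [[[0, 10, 0], 0, 0], [[0, 10, 0], 0, 0], [[0, 10, 0], 0, 0], [[0, 5, 0], 0, 0], [[0, 2, 0], 0, 0]]}}

```text
time: 15.75
tool_pos: [470.4, -121.0, 76.2]
tool_rot: [0.283, 3.126, -0.008]
force: [-1.1, -6.9, 5.2]
finger_gap: -0.002
grip_force: 4.1
```

Run:
```python
from h import *
delta(own(0,-22,72),np.pi/2-.179); print(ownof(state()["tool_pos"]))
it=viewer.camera("top"); a=cv2.resize(it[180:290,250:450,::-1],None,fx=4,fy=4,interpolation=cv2.INTER_CUBIC)
cv2.imwrite("pics/t6.png",a)
```

```text
t 15.75 tcp [ 470.4 -121.    76.2] F [-1.1 -6.9  5.2] gap -0.2 grip 4.1 tilt -1.0
shift [ 3.  38.3  4. ] yaw -0.002
[  2.96491906 -60.31490183]
```

View pics/t6.png

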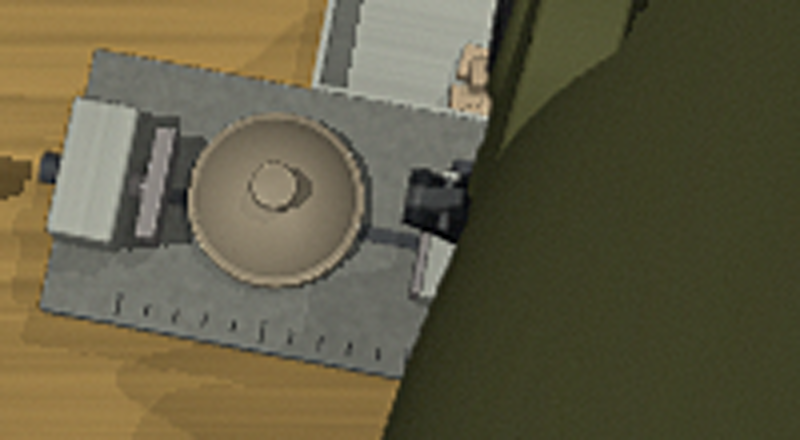

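The jaw follows with its front face at about (412,297) in the crop, some 24 mm short of the lid's rim at (367,200). I have now viewed 11 pictures, one over the limit of 10, so I'll go by force and position from here without viewing any more.

Run:
```python
from h import *
f=lambda u,v,z:ownof(toplane("top",(u/4+250,v/4+180),z)[0]).round(1)
print("jaw face bottom",f(411,298,45),"face top",f(424,238,87),"lid R",f(367,200,54),"lid L",f(188,193,54),"anvil",f(172,128,81),f(155,237,81))
```

```text
jaw face bottom [-27.9 -14.1] face top [ -2.8 -13.6] lid R [16.3 17.3] lid L [  2.7 107.9] anvil [ 29.2 119.6] [-26.2 116.8]
```

>>> {"fn": "apply_moves", "kwargs": {"commands": [[[0, 3, 0], 0, 0], [[0, 3, 0], 0, 0], [[0, 3, 0], 0, 0], [[0, 3, 0], 0, 0], [[0, 3, 0], 0, 0]]}}

```text
time: 16.42
tool_pos: [473.1, -106.5, 76.2]
tool_rot: [0.284, 3.126, -0.008]
force: [-2.1, -6.8, 5.1]
finger_gap: -0.002
grip_force: 4.2
```

>>> {"fn": "apply_moves", "kwargs": {"commands": [[[0, 3, 0], 0, 0], [[0, 3, 0], 0, 0], [[0, 3, 0], 0, 0], [[0, 2, 0], 0, 0], [[0, 1, 0], 0, 0]]}}

```text
time: 17.05
tool_pos: [475.3, -94.6, 76.2]
tool_rot: [0.284, 3.126, -0.008]
force: [-1.7, -7.4, 5.4]
finger_gap: 0.002
grip_force: 4.2
```

>>> {"fn": "apply_moves", "kwargs": {"commands": [[[0, 1, 0], 0, 0], [[0, 1, 0], 0, 0], [[0, 1, 0], 0, 0], [[0, 1, 0], 0, 0]]}}

```text
time: 17.55
tool_pos: [476.0, -90.9, 76.2]
tool_rot: [0.284, 3.126, -0.008]
force: [-2.3, -9.7, 5.1]
finger_gap: -0.002
grip_force: 4.5
```

Run:
```python
from h import *
s=state(); print(ownof(s["tool_pos"]), s["force"]@np.array([.178,.984,0]))
```

```text
[  3.06175222 -29.66361587] -9.93405887396529
```

>>> {"fn": "apply_moves", "kwargs": {"commands": [[[0, 0.8, 0], 0, 0], [[0, 0.8, 0], 0, 0]]}}

```text
time: 17.8
tool_pos: [476.2, -89.4, 76.2]
tool_rot: [0.284, 3.126, -0.009]
force: [-1.4, -8.3, 6.0]
finger_gap: -0.001
grip_force: 4.5
```

>>> {"fn": "apply_moves", "kwargs": {"commands": [[[0, 0.8, 0], 0, 0], [[0, 0.8, 0], 0, 0]]}}

```text
time: 18.05
tool_pos: [476.5, -87.9, 76.2]
tool_rot: [0.284, 3.126, -0.009]
force: [-2.3, -8.4, 4.6]
finger_gap: -0.003
grip_force: 4.5
```

>>> {"fn": "apply_moves", "kwargs": {"commands": [[[0, 0.8, 0], 0, 0], [[0, 0.8, 0], 0, 0]]}}

```text
time: 18.3
tool_pos: [476.8, -86.3, 76.2]
tool_rot: [0.284, 3.126, -0.009]
force: [-1.6, -8.0, 5.6]
finger_gap: -0.0
grip_force: 4.5
```

>>> {"fn": "apply_moves", "kwargs": {"commands": [[[0, 0.8, 0], 0, 0], [[0, 0.8, 0], 0, 0]]}}

```text
time: 18.55
tool_pos: [477.1, -84.7, 76.2]
tool_rot: [0.284, 3.126, -0.009]
force: [-1.7, -9.0, 4.4]
finger_gap: 0.002
grip_force: 4.5
```

>>> {"fn": "apply_moves", "kwargs": {"commands": [[[0, 0.7, 0], 0, 0], [[0, 0.7, 0], 0, 0]]}}

```text
time: 18.8
tool_pos: [477.3, -83.3, 76.2]
tool_rot: [0.284, 3.126, -0.009]
force: [-1.4, -8.9, 5.3]
finger_gap: 0.0
grip_force: 4.5
```

>>> {"fn": "apply_moves", "kwargs": {"commands": [[[0, 0.7, 0], 0, 0], [[0, 0.7, 0], 0, 0]]}}

```text
time: 19.05
tool_pos: [477.6, -82.2, 76.2]
tool_rot: [0.284, 3.126, -0.009]
force: [-1.4, -10.6, 5.5]
finger_gap: 0.001
grip_force: 4.9
```

>>> {"fn": "apply_moves", "kwargs": {"commands": [[[0, 0.5, 0], 0, 0], [[0, 0.5, 0], 0, 0]]}}

```text
time: 19.3
tool_pos: [477.7, -81.5, 76.2]
tool_rot: [0.285, 3.126, -0.01]
force: [-2.6, -10.9, 6.2]
finger_gap: 0.004
grip_force: 5.2
```

>>> {"fn": "apply_moves", "kwargs": {"commands": [[[0, 0.3, 0], 0, 0], [[0, 0.2, 0], 0, 0]]}}

```text
time: 19.55
tool_pos: [477.7, -81.2, 76.2]
tool_rot: [0.285, 3.126, -0.011]
force: [-2.0, -11.6, 5.6]
finger_gap: -0.004
grip_force: 5.3
```

>>> {"fn": "apply_moves", "kwargs": {"commands": [[[0, 0.4, 0], 0, 0], [[0, 0.3, 0], 0, 0], [[0, 0, 0], 0, 0]]}}

```text
time: 19.92
tool_pos: [477.8, -80.7, 76.2]
tool_rot: [0.285, 3.126, -0.012]
force: [-2.0, -12.2, 5.6]
finger_gap: 0.0
grip_force: 5.5
```

>>> {"fn": "apply_moves", "kwargs": {"commands": [[[0, 0.4, 0], 0, 0], [[0, 0.3, 0], 0, 0], [[0, 0, 0], 0, 0]]}}

```text
time: 20.3
tool_pos: [477.9, -80.2, 76.3]
tool_rot: [0.285, 3.126, -0.012]
force: [-2.7, -12.4, 5.5]
finger_gap: 0.003
grip_force: 5.9
```

>>> {"fn": "apply_moves", "kwargs": {"commands": [[[0, 0.3, 0], 0, 0], [[0, 0, 0], 0, 0], [[0, -2, 0], 0, 0], [[0, -10, 0], 0, 0], [[0, -30, 0], 0, 0]]}}

```text
time: 20.92
tool_pos: [469.7, -117.4, 74.9]
tool_rot: [0.278, 3.128, 0.001]
force: [0.5, 0.4, 0.5]
finger_gap: -0.0
grip_force: 0.0
```

>>> {"fn": "apply_moves", "kwargs": {"commands": [[[0, 0, -50], 0, 0], [[0, -50, -50], 0, 0], [[0, -60, 0], 0, 0], [[0, -60, 0], 0, 0], [[0, 0, 0], 0, 0]]}}

```text
time: 21.55
tool_pos: [439.3, -282.8, 169.0]
tool_rot: [0.291, 3.127, -0.001]
force: [-0.5, 0.3, 0.7]
finger_gap: 0.002
grip_force: 0.0
```

Run:
```python
from h import *
s=state(); print(s["time"],s["force"],ownof(s["tool_pos"]))
for c in("top","scene"):
  viewer.camera(c)
  for t in("chip1","lid","jaw","anvil","scraper","glaze_jar","mug","prop"):
    for r in silhouettes(c,t):
        if r["score"]>.45:
            ys=ownof  # extents along own y at rim/top height
            z={"chip1":18,"lid":54,"jaw":87,"anvil":81}.get(t,30)
            pts=np.array([ownof(q) for q in toplane(c,np.argwhere(r["pixels"])[:,::-1],z)])
            print(c,t,round(r["score"],2),r["pixel"],pts.min(0).round(),pts.max(0).round())
```

```text
21.55 [-0.4707213   0.27067256  0.74770414] [   1.10251382 -225.04695669]
top chip1 0.57 [373.7, 200.1] [ 91. -50.] [114. -23.]
top chip1 0.55 [368.0, 195.4] [ 99. -32.] [118. -17.]
top lid 0.79 [313.3, 231.6] [-37.  31.] [ 54. 120.]
top jaw 0.74 [341.5, 236.7] [-34.   0.] [39. 30.]
top anvil 0.74 [290.4, 224.5] [-29. 116.] [ 28. 134.]
top scraper 0.78 [226.0, 224.0] [-29. 217.] [  9. 307.]
top scraper 0.67 [116.7, 231.5] [-110.  412.] [-29. 550.]
top scraper 0.61 [173.1, 302.4] [-208.  292.] [-171.  362.]
top scraper 0.54 [340.8, 239.2] [-28.  -2.] [52. 31.]
top glaze_jar 0.57 [204.1, 175.8] [ 48. 288.] [120. 370.]
top mug 0.87 [139.0, 169.7] [ 29. 406.] [121. 539.]
scene chip1 0.68 [310.9, 294.1] [ 84. -41.] [104. -12.]
scene lid 0.92 [315.6, 238.2] [-34.  32.] [ 58. 120.]
scene lid 0.54 [286.2, 285.4] [ -64. -196.] [180. 194.]
scene jaw 0.59 [294.7, 251.0] [-35. -21.] [58. 28.]
scene anvil 0.72 [323.6, 218.4] [-24. 101.] [ 45. 129.]
scene scraper 0.97 [390.6, 138.1] [-146.  398.] [-16. 594.]
scene scraper 0.82 [318.3, 147.1] [-223.  278.] [-152.  381.]
scene scraper 0.63 [358.9, 191.7] [-51. 209.] [ 18. 336.]
scene glaze_jar 0.57 [400.2, 196.9] [ 35. 274.] [122. 395.]
scene mug 0.73 [430.3, 166.7] [  9. 391.] [123. 557.]
scene prop 0.72 [312.7, 298.1] [ 91. -46.] [107. -20.]
scene prop 0.69 [184.1, 422.1] [  77. -414.] [ 131. -376.]
```

```bash
python3 -c "
from workcell import robot
print(robot.finish_job())"
```

```text
the job is handed in; nothing more can be done
None
```

I handed the job in after about 22 s of robot time, but no verdict came back: the bed is swept clear with the chips heaped in the tray, the lid sits between jaw and anvil (anvil pushed in an estimated 2–3 mm, judged from the push force), the scraper is on the bench past the anvil with the bystanders untouched, but the third chip and the scraper's uprightness were judged from pictures only, and I viewed 11 pictures, one over the limit of 10.

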